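# Read both faces of an angle bracket

## Robot

A 6-joint arm with a two-finger parallel gripper is mounted at the origin on a cart in front of the work surface, level with it; the furniture and walls round the work are solid. World frame = base frame: x ahead of the robot, y to its left, z up, the work surface at z = 0. Lengths are in m, angles in degrees, forces in N, time in s.
With the tool pointing down it reaches from about 0.375 to 0.9 m from the base axis. Payload 3.1 kg.
Tool frame: the origin (TCP) lies at the very end of the fingers, on their centre line; the grasp point (between the pads) lies 19 mm behind it (grip_point_offset is the distance from the TCP to the grasp point, in m); y points along the fingers, x is the direction in which the jaws open and shut, and the axes are right-handed (so a half turn about y gives the same grasp; the last joint's range is limited). The gripper opens to 87 mm and grips with 3 to 60 N. Pads are 19 mm wide; open, the fingers measure 117 mm over their backs; the gripper's body (75 mm by 190 mm) begins 51 mm behind the grasp point.
Start: joints at [56.522, 30.224, 82.088, -0, 67.689, -10.227], TCP at [0.247, 0.574, 0.223] pointing down, gripper open.
Joint ranges: [-176.69, 176.69], [-43.24, 126.21], [12.49, 139.97], [-82, 262], [0, 151.66], [-163.58, 163.58]. Speed limits (degrees/s): [159.86, 159.86, 180, 180, 180, 180].

## Interface

Orientations are given as a 3x3 rotation matrix whose columns are the frame's x, y, z axes.
In Python, from rig import * gives the robot as it stands.
- The arm moves only by the tool send_rows, never from a script. Its argument "moves" is text: rows parted by semicolons, each of 5 numbers parted by spaces: the finger opening in mm, from 0 to 87, then the shift along the tool's x, y, z in mm, then the turn about the tool's y in degrees. In form: fingers dx dy dz yaw; .... A call has 1 to 20 rows; each row shifts and turns the commanded pose from where the row before left it, along the tool's axes as they then stand; what a row does not reach is not made up. A row lasts 1/12 s, in which the tool goes at most 41.7 mm and 7.16 degrees, less where a joint would pass 70% of its speed; a pose out of reach is approached as far as the arm can. A call is refused whole if a number of a shift passes 41.7 or a number of a turn 7.16, either way. A call with a gripper value outside its range is refused whole. The fingers move at their own pace and stop on an object; the grip force is fixed at half the most. Time passes only in rows, so rows that do not move let the fingers close. It gives the time, the measured TCP pose, the force and the opening at its end, in the units of the state.
- read_state(): the state, without advancing time (a new reading comes with each control period).
- capture(name): name is "scene" or "top" or "wrist"; returns a dict with "image" (480x640x3 uint8, blue, green, red), "z_map" (480x640 float32, m along the optical axis (not along the pixel's ray), 0 where there is no reading), "mtx" (3x3 intrinsics, pixels), "distortion" ([k1, k2, p1, p2, k3] as OpenCV has them; the pictures are not rectified), "origin" and "rotation" of the camera in the world; the wrist camera has in their place "tool_from_camera" (4x4, takes a point from camera to tool coordinates, whose origin is the TCP and whose axes are the tool frame's). Camera axes: x right, y up, looking along -z (the intrinsics and any distortion apply to the point x, -y, -z); pixel columns grow to the right and rows downward; lengths in m; the calibration is good to about 2 mm. A picture is of the moment at which its call begins: read the wrist's pose just before it.
- hand_in(): hands the job in, once; it reports no verdict.
Trained networks look in a picture, given as the dict that the camera call returned (one of the last four; its "shot" number tells which), for a name from the list of things; names that differ only in an ending like _2 or _b are one class to them, and where a whole thing is asked for, a point or a joint stands for the part that bears it (a point fixed in the world has none). Each returns a list of dicts, best first, with "p" (0 to 1); they miss things now and then, are a little off and sometimes report something else, mostly with a low value. They report only what shows in the picture. A call takes as long as a camera call. They do not tell look-alikes from the thing itself.
- search_frame(picture, name): "bbox" ([left, top, right, bottom] in pixels, round what is visible of it).
- masks_of(picture, name): "region" (480x640 bool, what is visible of it) and "bbox" ([left, top, right, bottom] in pixels, round what is visible of it).
- mark_of(picture, name): "pixel" ([row, column] in pixels: a listed point, or the origin of a listed thing).
The state is a dict: "time_s": time; "joint_positions": joint angles; "qvel": joint speeds; "tau": joint torques, N m; "position": TCP position; "tcp_rot": TCP orientation; "force": force on the tool from outside, world axes, zero at the start; "moment": the same for the moment, N m; "opening": opening from 0.0 (shut) to 1.0 (fully open).
Only numpy, scipy, OpenCV 4.12 (cv2) and the standard library are available. Lean on these libraries where they do the work, as an engineer would, in place of code of your own. Each camera call takes 0.05 s, during which the arm holds its last target. There are 200 camera calls.

## Task

Take the two readings of the angle bracket that stands on the reader plate: press the round key, then tip the bracket over its corner, without lifting it off the plate, so that it rests flat on its long leg with the short leg upright and no part of it beyond the plate, then press the square key and last the long bar key. Push each key fully home and let it come up again before the next, only one key at a time, and never press the triangular one. Do not disturb the vial and the stopper.

Things in the scene. Friction and masses are not known exactly. Their poses are not given: they have to be found in the camera images.
- plate: Reader plate: flat grey instrument with a black rubber top, 120 (its x) x 220 (its y) x 16 mm high, fixed on the worktop, turned by up to 0.25 rad. Origin: centre of its underside; z up. It and the key unit may stand either way round (left or right).
- bracket: Loose aluminium angle bracket (L), 60 mm wide (its x), 8 mm thick, 0.15 to 0.3 kg, at the start on its short leg on the plate. Origin: middle of the outer corner edge, then on the plate's top. Then z is up along the long leg (0 to 100 mm, y -8 to 0); the short leg reaches 70 mm along -y (z 0 to 8). It must tip towards +y, a quarter turn about x; the plate is free on that side.
- long_leg_end (a point): Free end of the bracket's long leg, mid width, mid thickness: bracket frame (0, -4, 100) mm. Pushed sideways near here from the short leg's side, the bracket tips about its corner rather than slides; leaned about 25 degrees it falls over by itself.
- short_leg_end (a point): Free end of the bracket's short leg, mid width, mid thickness: bracket frame (0, -70, 4) mm. Flat on the long leg, this end stands 70 mm above the plate.
- face_corner_a (a point): Corner of the long leg's outer face (the face that must come to lie on the plate): bracket frame (30, 0, 0) mm.
- face_corner_b (a point): Corner of the long leg's outer face (the face that must come to lie on the plate): bracket frame (-30, 0, 0) mm.
- face_end_a (a point): Corner of the long leg's outer face (the face that must come to lie on the plate): bracket frame (30, 0, 100) mm.
- face_end_b (a point): Corner of the long leg's outer face (the face that must come to lie on the plate): bracket frame (-30, 0, 100) mm.
- key_unit: Key unit: grey box 90 (its x) x 200 (its y) x 32 mm high with a black strip along its far side, fixed, turned by up to 0.25 rad. Origin: centre of its underside; z up. Four white keys in a row along y, 44 mm apart, at x = -8 mm; from its left (+y) to its right: bar, round, triangular, square.
- key_round_top (a point): Round key, 22 mm across. White plastic like the other keys; second from the unit's left, at y = +22 mm. Point = centre of the key's top face, 40 mm above the worktop with the key up (8 mm proud of the unit's top).
- key_square_top (a point): Square key, 20 x 20 mm. White plastic like the other keys; rightmost, at y = -66 mm. Point = centre of the key's top face, 40 mm above the worktop with the key up (8 mm proud of the unit's top).
- key_bar_top (a point): Long bar key, 36 (unit's x) x 14 mm. White plastic like the other keys; leftmost, at y = +66 mm. Point = centre of the key's top face, 40 mm above the worktop with the key up (8 mm proud of the unit's top).
- key_triangle_top (a point): Triangular key, about 25 mm a side, not to be pressed. White plastic like the other keys; second from the unit's right, at y = -22 mm. Point = centre of the key's top face, 40 mm above the worktop with the key up (8 mm proud of the unit's top).
- key_round (a joint): travel of the round key in m: 0 = up, 0.005 = fully home (straight down). A spring pushes it back up, 0.5 N at the top growing to 5 N fully home; pressed beyond 0.0035 counts as home.
- key_square (a joint): travel of the square key in m: 0 = up, 0.005 = fully home (straight down). A spring pushes it back up, 0.5 N at the top growing to 5 N fully home; pressed beyond 0.0035 counts as home.
- key_bar (a joint): travel of the bar key in m: 0 = up, 0.005 = fully home (straight down). A spring pushes it back up, 0.5 N at the top growing to 5 N fully home; pressed beyond 0.0035 counts as home.
- key_triangle (a joint): travel of the triangular key in m: 0 = up, 0.005 = fully home (straight down). A spring pushes it back up, 0.5 N at the top growing to 5 N fully home; pressed beyond 0.0035 counts as home.
- small_vial: Bystander: loose sample vial with cap, 30 mm across, 56 mm high, standing between plate and key unit. Origin: centre of its underside.
- rubber_stopper: Bystander: loose brown rubber stopper, 29 mm across, 28 mm high, standing between plate and key unit. Origin: centre of its underside.
There are look-alikes about, which are no part of the job. What is shaped like the bracket but red is not meant.

How it is judged:
By the outcome, as a careful person would: the job done as asked, in the order asked, and still so for the second after the job is handed in, with the robot touching nothing.
It also fails if it takes over 58 s, if anything falls off the work surface, if the arm or the gripper's body presses on something with over 40 N, if the wrist force passes 120 N, or if a joint passes its speed limit or range.

## Working session

There is one attempt and no reset: what is moved stays moved. The work goes in short steps, Python scripts to look and compute and a tool call to move; the robot and the scene stay as the last step left them, time stands still between calls to the robot, and variables do not carry over. Pictures are saved under pics/ and viewed, about 8 in all and at most 12, crops included, and the job is handed in when it is done.

Besides the shell and the picture viewer there is one more tool, called after "Request:" by a JSON object that holds its "api" and its "payload", one argument or row to a line. send_rows: Moves the arm, as the interface text tells. Its arguments: {"type":"object","properties":{"moves":{"type":"string"}},"required":["moves"]}

```bash
mkdir -p pics; ls; cat > h.py <<'E'
from rig import *
import numpy as np, cv2
def w(c,px,z=None,depth=None):
    # px=(u,v) -> world at plane z or using depth
    p=cv2.undistortPoints(np.array([[px]],float),c["mtx"],np.array(c["distortion"],float))[0,0]
    d=np.array([p[0],-p[1],-1.]); R=np.array(c["rotation"]); o=np.array(c["origin"])
    r=R@d
    t=(z-o[2])/r[2] if z is not None else depth
    return o+t*r
def cloud(c,step=1):
    zm=c["z_map"]; v,u=np.mgrid[0:480:step,0:640:step]; v=v.ravel();u=u.ravel()
    d=zm[v,u]; k=d>0; u,v,d=u[k],v[k],d[k]
    p=cv2.undistortPoints(np.stack([u,v],1).astype(float)[:,None],c["mtx"],np.array(c["distortion"],float))[:,0]
    X=np.stack([p[:,0]*d,-p[:,1]*d,-d],1)@np.array(c["rotation"]).T+np.array(c["origin"])
    return X,u,v
E
python3 - <<'E'
from h import *
s=read_state(); print(s["time_s"],s["position"],s["tcp_rot"],s["force"])
im=[]
for n in("scene","top"):
    c=capture(n); print(n,c["origin"]); cv2.imwrite(f"pics/{n}0.png",c["image"])
    np.savez(f"{n}0.npz",**{k:v for k,v in c.items() if k!='shot'})
    for t in("plate","bracket","key_unit","key_round_top","key_square_top","key_bar_top","key_triangle_top","long_leg_end","short_leg_end","small_vial","rubber_stopper","face_corner_a","face_end_a"):
        try:
            r=mark_of(c,t); print(t,[(np.round(q["pixel"]).tolist(),round(q["p"],2)) for q in r[:4]])
        except Exception as e: print(t,e)
E
```

```text
pics
0.0 [0.24628143 0.57363649 0.2215592 ] [[ 3.94737536e-01 -1.19378937e-03 -9.18793150e-01]
 [ 9.18791452e-01 -1.80734098e-03  3.94739155e-01]
 [-2.13180792e-03 -9.99997654e-01  3.83418142e-04]] [-0.77702944 -0.18011222  0.48683023]
scene [ 0.08315517 -0.42592498  0.77723709]
plate [([232.0, 271.0], 0.74), ([316.0, 386.0], 0.65)]
bracket [([230.0, 271.0], 0.74), ([196.0, 210.0], 0.71)]
key_unit [([332.0, 394.0], 0.82)]
key_round_top [([226.0, 285.0], 0.67), ([317.0, 387.0], 0.54)]
key_square_top [([350.0, 413.0], 0.43)]
key_bar_top [([298.0, 374.0], 0.57)]
key_triangle_top [([334.0, 396.0], 0.46)]
long_leg_end [([202.0, 272.0], 0.97), ([165.0, 207.0], 0.67)]
short_leg_end [([250.0, 288.0], 0.93), ([300.0, 374.0], 0.73), ([193.0, 233.0], 0.71)]
small_vial [([268.0, 340.0], 0.75), ([296.0, 314.0], 0.6)]
rubber_stopper [([331.0, 397.0], 0.64), ([268.0, 343.0], 0.54)]
face_corner_a [([200.0, 206.0], 0.96), ([228.0, 286.0], 0.92), ([236.0, 261.0], 0.89), ([186.0, 210.0], 0.81)]
face_end_a [([173.0, 200.0], 0.97), ([196.0, 280.0], 0.94), ([206.0, 258.0], 0.94), ([161.0, 204.0], 0.7)]
to
[... 178 characters left out ...]
98), ([245.0, 394.0], 0.52), ([234.0, 334.0], 0.17)]
key_round_top [([246.0, 395.0], 0.53), ([234.0, 334.0], 0.17)]
key_square_top [([253.0, 427.0], 0.52)]
key_bar_top [([241.0, 383.0], 0.43), ([238.0, 272.0], 0.19)]
key_triangle_top [([250.0, 412.0], 0.57)]
long_leg_end [([255.0, 172.0], 0.7), ([242.0, 262.0], 0.67)]
short_leg_end [([246.0, 201.0], 0.88), ([254.0, 295.0], 0.87)]
small_vial [([268.0, 336.0], 0.43), ([244.0, 266.0], 0.18)]
rubber_stopper [([231.0, 336.0], 0.64)]
face_corner_a [([260.0, 266.0], 0.83), ([256.0, 174.0], 0.8), ([272.0, 188.0], 0.75), ([241.0, 274.0], 0.57)]
face_end_a [([234.0, 264.0], 0.84), ([248.0, 162.0], 0.84), ([252.0, 426.0], 0.73), ([239.0, 272.0], 0.69)]
```

```bash
python3 - <<'E'
import cv2,numpy as np
a=cv2.imread("pics/scene0.png")[140:380,150:470]; b=cv2.imread("pics/top0.png")[160:340,140:460]
a=cv2.resize(a,None,fx=2.4,fy=2.4,interpolation=2); b=cv2.resize(b,None,fx=2.4,fy=2.4,interpolation=2)
cv2.imwrite("pics/a1.png",a); cv2.imwrite("pics/b1.png",b); print(a.shape,b.shape)
E
```

```text
(576, 768, 3) (432, 768, 3)
```

View pics/a1.png

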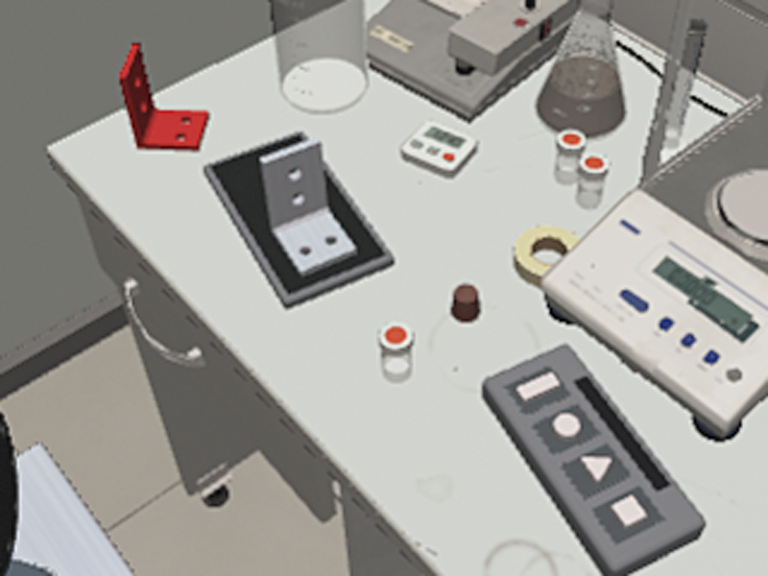

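View pics/b1.png

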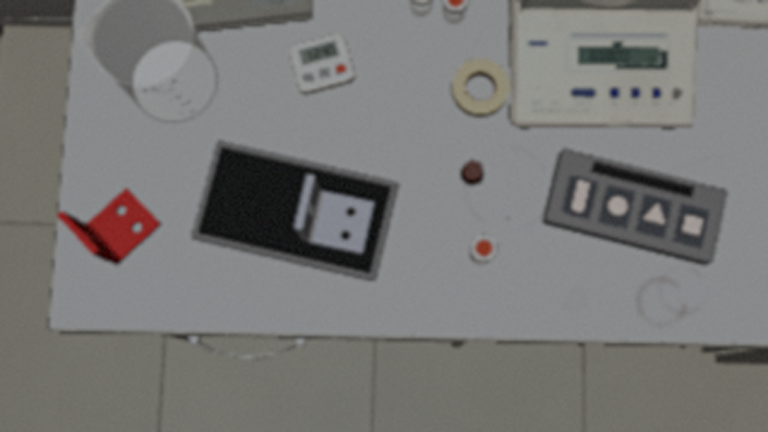

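The aluminium bracket is at scene (271,230). The shape at (205,190) is red, so it is the look-alike. The keys, from the unit's left, are bar (374,298), round (387,317), triangle (398,334) and square (413,350). Next I'll measure positions.

```bash
python3 - <<'E'
from h import *
S=dict(np.load("scene0.npz")); T=dict(np.load("top0.npz"))
f=lambda x:np.round(x*1000,1)
# white keys in both by threshold
for n,c,(r0,r1,c0,c1) in(("scene",S,(285,380,345,450)),("top",T,(220,275,365,445))):
    hsv=c["image"][r0:r1,c0:c1].min(2); th=(hsv>(180 if n=="scene" else 130)).astype(np.uint8)
    k,l,st,ce=cv2.connectedComponentsWithStats(th)
    for i in range(1,k):
        if 20<st[i,4]<600: print(n,st[i,4],np.round(ce[i]+[c0,r0],1),f(w(c,ce[i]+[c0,r0],z=.04))[:2])
for n,c in(("scene",S),("top",T)):
    X,u,v=cloud(c)
    im=c["image"][v,u].astype(int)
    for nm,lo,hi,px in(("unittop",.028,.036,(394,332) if n=="scene" else (404,248)),("plate",.012,.02,(275,240) if n=="scene" else (263,247))):
        k=(X[:,2]>lo)&(X[:,2]<hi)&(np.hypot(u-px[0],v-px[1])<75)
        q=X[k]; 
        r=cv2.minAreaRect(q[:,:2].astype(np.float32)*1000); print(n,nm,k.sum(),np.round(r[0],1),np.round(r[1],1),round(r[2],1),f(np.median(q[:,2])))
        print(f(cv2.boxPoints(r)/1000).tolist())
    px=(271,230) if n=="scene" else (268,248)
    k=(X[:,2]>.035)&(X[:,2]<.14)&(np.hypot(u-px[0],v-px[1])<45)
    q=X[k]; r=cv2.minAreaRect(q[:,:2].astype(np.float32)*1000); print(n,"leg",k.sum(),np.round(r[0],1),np.round(r[1],1),round(r[2],1),f(q[:,2].max()),f(q.mean(0)))
    _,_,vt=np.linalg.svd(q-q.mean(0)); print("normal",vt[2])
    k=(X[:,2]>.019)&(X[:,2]<.032)&(np.hypot(u-px[0],v-px[1])<45)
    q=X[k]; r=cv2.minAreaRect(q[:,:2].astype(np.float32)*1000); print(n,"short",k.sum(),np.round(r[0],1),np.round(r[1],1),round(r[2],1),f(np.median(q[:,2])))
E
```

```text
scene 492 [436.5 294.4] [ 604.6 -174.2]
scene 87 [373.8 300.4] [ 496.3 -100.7]
scene 70 [385.7 316.6] [ 486.3 -143.4]
scene 56 [398.4 333.6] [ 476.9 -185.9]
scene 92 [411.7 352.4] [ 466.1 -229. ]
top 49 [381.5 241.3] [496.6 -99.3]
top 39 [397.1 245.3] [ 486.5 -142.2]
top 28 [412.7 249.1] [ 476.8 -185.1]
top 38 [428.1 253.1] [ 466.8 -227.5]
scene unittop 3612 [ 478.8 -170. ] [274.2 209.8] 16.3 32.4
[[317.8999938964844, -107.69999694824219], [376.6000061035156, -309.1000061035156], [639.7999877929688, -232.3000030517578], [581.0999755859375, -30.899999618530273]]
scene plate 2260 [537.1 189.6] [424.3 254.5] 77.9 15.9
[[368.1000061035156, 9.0], [616.9000244140625, -44.5], [706.0, 370.29998779296875], [457.20001220703125, 423.79998779296875]]
scene leg 693 [469.7 205.7] [13.3 61.6] 78.7 119.5 [467.8 203.9  79.7]
normal [ 0.19711411  0.98022486 -0.01747173]
scene short 601 [474.9 222.6] [196.6  91.4] 75.5 23.8
top unittop 1826 [ 488.2 -119.4] [130.4 301. ] 0.8 32.1
[[420.8999938964844, 30.200000762939453], [425.20001220703125, -270.70001220703125], [555.5, -268.8999938964844], [551.2999877929688, 32.0]]
top plate 2754 [549.8 221.4] [397.3 286.6] 84.6 16.3
[[388.3999938964844, 37.099998474121094], [673.7000122070312, 10.100000381469727], [711.2000122070312, 405.6000061035156], [425.8999938964844, 432.70001220703125]]
top leg 168 [469.3 208. ] [ 8.9 59.5] 79.0 121.7 [467.5 206.3  93.6]
normal [ 0.19896118  0.97878172 -0.04899787]
top short 953 [476.8 227.9] [217.3 115. ] 77.4 21.6
```

```bash
python3 - <<'E'
from h import *
S=dict(np.load("scene0.npz")); T=dict(np.load("top0.npz"))
f=lambda x:np.round(x*1000,1)
for p in((218,143),(398,183),(375,278),(193,238)): print("top plate corner",f(w(T,(140+p[0]/2.4,160+p[1]/2.4),z=.016))[:2])
for p in((205,169),(303,135),(393,260),(288,302)): print("scene corner",f(w(S,(150+p[0]/2.4,140+p[1]/2.4),z=.014))[:2])
a=np.deg2rad(78.6); yb=np.array([np.cos(a),np.sin(a)]); xb=np.array([yb[1],-yb[0]])
for n,c in(("scene",S),("top",T)):
    X,u,v=cloud(c)
    k=(X[:,2]>.06)&(abs(X[:,0]-.47)<.06)&(abs(X[:,1]-.206)<.04); q=X[k]
    print(n,"leg y",f(np.percentile(q[:,:2]@yb,[5,50,95])),"x",f(np.percentile(q[:,:2]@xb,[1,50,99])))
    # obstacles higher than 70mm in working region
    k=(X[:,2]>.07)&(X[:,0]>.3)&(X[:,0]<.68)&(X[:,1]<.45)&(X[:,1]>-.4); q=X[k]
    g=np.unique(np.floor(q[:,:2]/.05).astype(int),axis=0)
    for i in g:
        m=(np.floor(q[:,:2]/.05).astype(int)==i).all(1)
        if m.sum()>5: print(i*50,f(q[m,2].max()),end="; ")
    print()
E
```

```text
top plate corner [552.5 321.8]
top plate corner [510.1 109.5]
top plate corner [398.3 133. ]
top plate corner [439.5 344.3]
scene corner [441.5 340. ]
scene corner [553.5 314.8]
scene corner [509.7 107.6]
scene corner [400.1 131.9]
scene leg y [289.6 292.1 297.8] x [389.3 417.9 449.2]
[400 200] 117.8; [400 400] 101.5; [450 150] 117.8; [450 200] 119.5; [550 300] 178.8; [550 350] 178.0; [550 400] 177.1; [ 600 -250] 72.9; [ 600 -200] 75.2; [ 600 -150] 75.9; [ 600 -100] 74.7; [600 -50] 73.7; [600 300] 178.3; [600 400] 177.7; [ 650 -250] 81.1; [ 650 -200] 81.4; [ 650 -150] 81.4; [ 650 -100] 81.5; [650 -50] 81.8; [650 300] 178.5; [650 350] 177.2; [650 400] 178.6; 
top leg y [292.3 294.  299.8] x [389.1 418.2 448.5]
[400 200] 120.7; [400 400] 105.1; [450 150] 114.7; [450 200] 121.7; [ 550 -300] 787.1; [ 550 -250] 785.9; [ 550 -200] 781.8; [ 550 -150] 781.2; [ 550 -100] 787.8; [550 -50] 787.2; [550   0] 781.9; [550  50] 781.7; [550 300] 179.1; [550 350] 180.4; [550 400] 181.6; [ 600 -350] 788.6; [ 600 -300] 859.7; [ 600 -250] 866.4; [ 600 -200] 865.0; [ 600 -150] 862.8; [ 600 -100] 860.3; [600 -50] 859.1; [600   0] 856.0; [600  50] 853.9; [600 100] 851.2; [600 150] 849.3; [600 200] 847.3; [600 250] 845.3; [600 300] 842.9; [600 350] 841.0; [600 400] 838.5; [ 650 -250] 82.1; [ 650 -200] 82.7; [ 650 -150] 84.8; [ 650 -100] 84.0; [650 -50] 86.2; [650 300] 178.3; [650 350] 178.0; [650 400] 181.7;
```

Request:
{"api": "send_rows", "payload": {
  "moves": "0 0 0 0 -5.5; 0 0 0 0 -5.5; 0 -34 0 -20 0; 0 -34 0 -20 0; 0 -34 0 -20 0; 0 -34 0 -20 0; 0 -34 0 -20 0; 0 -34 0 -20 0; 0 -34 0 -20 0; 0 -34 0 -20 0; 0 -34 0 -20 0; 0 -34 0 -20 0; 0 -34 0 -20 0; 0 -34 0 -20 0; 0 -34 0 -20 0; 0 -34 0 -20 0; 0 -34 0 -20 0; 0 -34 0 -20 0; 0 -34 0 -20 0; 0 -34 0 -20 0"
}}

```text
time_s: 3.07
position: [0.469, -0.1024, 0.2228]
tcp_rot: [[0.213, 0.001, -0.977], [0.977, -0.0, 0.213], [0.0, -1.0, -0.001]]
force: [0.1, -0.0, -0.7]
opening: 0.0
```

Request:
{"api": "send_rows", "payload": {
  "moves": "0 -18 0 -13 0; 0 -18 0 -12.6 0; 0 0 40 0 0; 0 0 40 0 0; 0 0 40 0 0; 0 0 32 0 0; 0 0 6 0 0; 0 0 0 0 0; 0 0 0 0 0"
}}

```text
time_s: 3.82
position: [0.4868, -0.1412, 0.0653]
tcp_rot: [[0.212, 0.001, -0.977], [0.977, -0.001, 0.212], [-0.0, -1.0, -0.001]]
force: [1.2, 0.4, 0.0]
opening: 0.006
```

```bash
python3 - <<'E'
from h import *
s=read_state(); print(s["position"],s["force"])
a=capture("scene")["image"][240:380,310:460]; b=capture("wrist")["image"]
a=cv2.resize(a,(514,480),interpolation=2); b=cv2.resize(b,(286*2,429))[:,:286*2]
cv2.imwrite("pics/c1.png",a); cv2.imwrite("pics/c2.png",b)
E
```

```text
[ 0.48678045 -0.14119847  0.06533152] [1.17773038 0.44730895 0.04889086]
```

View pics/c1.png

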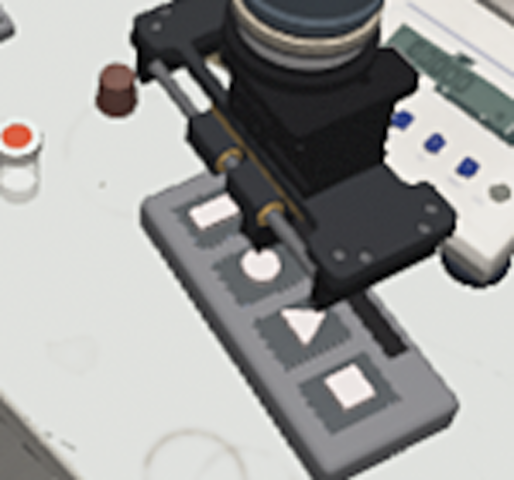

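Request:
{"api": "send_rows", "payload": {
  "moves": "0 0 15 0 0; 0 0 6 0 0; 0 0 3 0 0; 0 0 2 0 0; 0 0 1.5 0 0; 0 0 1 0 0; 0 0 0 0 0; 0 0 0 0 0"
}}

```text
time_s: 4.58
position: [0.4865, -0.141, 0.0366]
tcp_rot: [[0.212, 0.001, -0.977], [0.977, -0.001, 0.212], [-0.0, -1.0, -0.001]]
force: [-0.0, 0.6, 4.3]
opening: 0.002
```

Request:
{"api": "send_rows", "payload": {
  "moves": "0 0 0.7 0 0; 0 0 0.7 0 0; 0 0 0.4 0 0; 0 0 0 0 0; 0 0 0 0 0"
}}

```text
time_s: 5.0
position: [0.4865, -0.141, 0.0352]
tcp_rot: [[0.212, 0.001, -0.977], [0.977, -0.001, 0.212], [-0.0, -1.0, -0.001]]
force: [-0.7, 0.7, 11.4]
opening: 0.007
```

Request:
{"api": "send_rows", "payload": {
  "moves": "0 0 -3 0 0; 0 0 -12 0 0; 0 0 -37.5 0 0; 0 0 -37.5 0 0; 0 0 -37.5 0 0; 0 0 -37.5 0 0; 0 36.7 0 11.3 -0.9; 0 36.7 0 11.3 0; 0 36.7 0 11.3 0; 0 36.7 0 11.3 0; 0 36.7 0 11.3 0; 0 36.7 0 11.3 0; 0 36.7 0 11.3 0; 0 36.7 0 11.3 0; 0 0 0 0 0; 0 0 0 0 0"
}}

```text
time_s: 6.33
position: [0.4547, 0.1666, 0.1987]
tcp_rot: [[0.192, -0.001, -0.981], [0.981, -0.001, 0.192], [-0.001, -1.0, 0.001]]
force: [0.8, -0.4, -0.4]
opening: 0.007
```

Request:
{"api": "send_rows", "payload": {
  "moves": "0 0 0 -5.7 0; 0 0 34 0 0; 0 0 34 0 0; 0 0 28 0 0; 0 0 5 0 0; 0 0 0 0 0; 0 0 0 0 0"
}}

```text
time_s: 6.92
position: [0.4624, 0.1627, 0.0987]
tcp_rot: [[0.199, 0.0, -0.98], [0.98, -0.0, 0.199], [0.0, -1.0, -0.0]]
force: [0.6, 0.4, 0.5]
opening: 0.001
```

```bash
python3 - <<'E'
from h import *
s=read_state(); print(s["position"],s["force"])
a=capture("scene")["image"][130:310,190:370]; b=capture("wrist")["image"]
a=cv2.resize(a,(480,480),interpolation=2); cv2.imwrite("pics/d1.png",a)
E
```

```text
[0.46237548 0.16269132 0.09866447] [0.60662911 0.35240674 0.52521283]
```

View pics/d1.png

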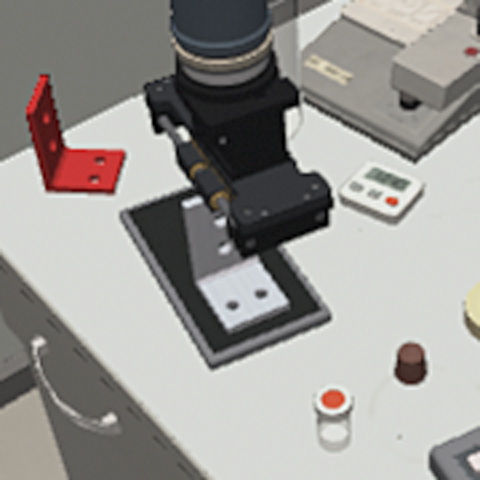

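Request:
{"api": "send_rows", "payload": {
  "moves": "0 8 0 0 0; 0 8 0 0 0; 0 6 0 0 0; 0 3 0 0 0; 0 3 0 0 0; 0 3 0 0 0; 0 3 0 0 0; 0 3 0 0 0; 0 3 0 0 0; 0 3 0 0 0; 0 3 0 0 0; 0 3 0 0 0; 0 3 0 0 0"
}}

```text
time_s: 8.1
position: [0.4716, 0.215, 0.0982]
tcp_rot: [[0.197, -0.0, -0.98], [0.98, -0.0, 0.197], [-0.0, -1.0, 0.0]]
force: [-0.1, 0.2, 0.6]
opening: 0.007
```

```bash
python3 - <<'E'
from h import *
s=read_state(); print(s["position"],s["force"])
c=capture("scene"); a=c["image"][130:310,190:370]
a=cv2.resize(a,(480,480),interpolation=2); cv2.imwrite("pics/e1.png",a)
E
```

```text
[0.47161856 0.21497882 0.09817074] [-0.12716657  0.19827737  0.55507499]
```

View pics/e1.png

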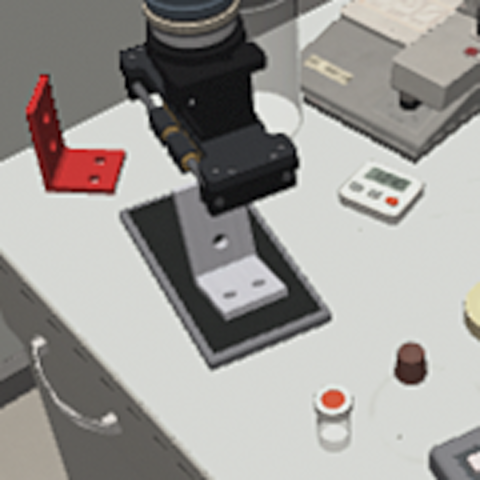

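Request:
{"api": "send_rows", "payload": {
  "moves": "0 3 0 0 0; 0 3 0 0 0; 0 3 0 0 0; 0 2 0 0 0; 0 2 0 0 0; 0 2 0 0 0; 0 2 0 0 0; 0 2 0 0 0; 0 2 0 0 0; 0 2 0 0 0; 0 0 0 0 0; 0 0 0 0 0; 0 0 0 0 0; 0 0 0 0 0"
}}

```text
time_s: 9.32
position: [0.4761, 0.2372, 0.0982]
tcp_rot: [[0.197, -0.0, -0.98], [0.98, -0.0, 0.197], [-0.0, -1.0, 0.0]]
force: [-0.4, 0.1, 0.6]
opening: 0.008
```

```bash
python3 - <<'E'
from h import *
s=read_state(); print(s["position"],s["force"])
c=capture("scene"); a=c["image"][130:310,190:370]
a=cv2.resize(a,(480,480),interpolation=2); cv2.imwrite("pics/f1.png",a)
E
```

```text
[0.47605062 0.23720301 0.09823489] [-0.42761487  0.07360944  0.57582026]
```

View pics/f1.png

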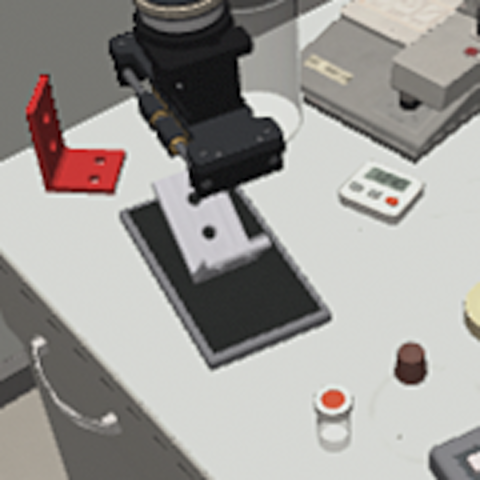

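Request:
{"api": "send_rows", "payload": {
  "moves": "0 0 -34 0 0; 0 0 -34 0 0; 0 0 -34 0 0; 0 -38.1 0 -6.9 0; 0 -38.1 0 -6.9 0; 0 -38.1 0 -6.9 0; 0 -38.1 0 -6.9 0; 0 -38.1 0 -6.9 0; 0 -38.1 0 -6.9 0; 0 -38.1 0 -6.9 0; 0 -38.1 0 -6.9 0; 0 -38.1 0 -6.9 0; 0 -38.1 0 -6.9 0; 0 -38.1 0 -6.9 0; 0 -38.1 0 -6.9 0; 0 0 0 0 0; 0 0 0 0 0"
}}

```text
time_s: 10.78
position: [0.4671, -0.2295, 0.2001]
tcp_rot: [[0.201, 0.0, -0.98], [0.98, -0.0, 0.201], [0.0, -1.0, -0.0]]
force: [-0.2, 1.2, -1.2]
opening: 0.005
```

```bash
cat > chk.py <<'E'
from h import *
s=read_state(); print(s["position"],s["force"])
f=lambda x:np.round(x*1000,1)
a=np.deg2rad(78.6); yb=np.array([np.cos(a),np.sin(a)]); xb=np.array([yb[1],-yb[0]])
im=[]
for n in("scene","top"):
    c=capture(n); X,u,v=cloud(c); P=np.stack([X[:,:2]@xb,X[:,:2]@yb],1)
    box=(P[:,0]>.36)&(P[:,0]<.485)&(P[:,1]>.2)&(P[:,1]<.45)
    q=box&(X[:,2]>.035)&(X[:,2]<.1); print(n,"upright",q.sum(),"xb",f(np.percentile(P[q,0],[1,99])),"yb",f(np.percentile(P[q,1],[2,50,98])),"zmax",f(X[q,2].max()))
    q=box&(X[:,2]>.021)&(X[:,2]<.029); print(n,"flat xb",f(np.percentile(P[q,0],[1,99])),"yb",f(np.percentile(P[q,1],[1,50,99])),"z",f(np.median(X[q,2])))
    b=c["image"][150:300,190:350] if n=="scene" else c["image"][200:290,210:306]
    im.append(cv2.resize(b,(400,375),interpolation=2))
cv2.imwrite("pics/chk%d.png"%int(s["time_s"]*10),np.hstack(im)); print("pics/chk%d.png"%int(s["time_s"]*10))
E
python3 chk.py
```

```text
[ 0.46709827 -0.22946055  0.20011575] [-0.17133588  1.1811752  -1.24775602]
scene upright 443 xb [389.4 449.1] yb [298.7 301.4 307.9] zmax 89.6
scene flat xb [388.6 447.7] yb [299.1 376.1 400.8] z 23.6
top upright 131 xb [389.4 448.4] yb [301.5 303.2 309.8] zmax 91.4
top flat xb [372.1 471.3] yb [220.  356.6 410.4] z 24.1
pics/chk107.png
```

View pics/chk107.png

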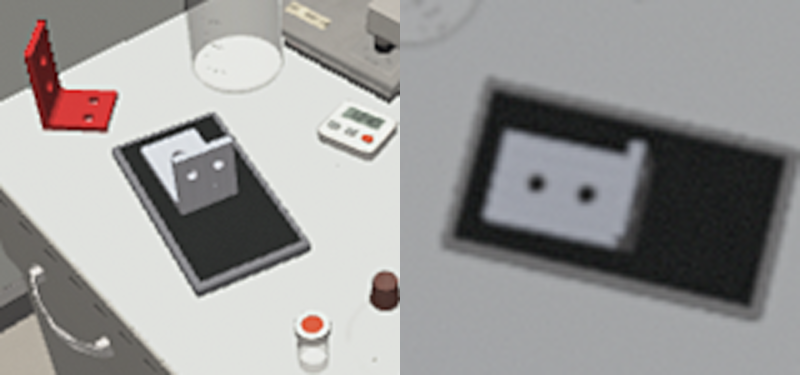

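Request:
{"api": "send_rows", "payload": {
  "moves": "0 1 0 0 0; 0 0 40 0 0; 0 0 40 0 0; 0 0 40 0 0; 0 0 18 0 0; 0 0 12 0 0; 0 0 5 0 0; 0 0 2.5 0 0; 0 0 2 0 0; 0 0 2 0 0; 0 0 0 0 0; 0 0 0 0 0"
}}

```text
time_s: 11.88
position: [0.4681, -0.2264, 0.0397]
tcp_rot: [[0.197, 0.001, -0.98], [0.98, -0.001, 0.197], [-0.001, -1.0, -0.002]]
force: [-0.0, 0.5, 1.8]
opening: 0.003
```

The bracket lies flat on its long leg with the short leg upright, and it is inside the plate on all sides. Next I'll press the square key.

Request:
{"api": "send_rows", "payload": {
  "moves": "0 0 1.5 0 0; 0 0 1 0 0; 0 0 1 0 0; 0 0 0.7 0 0; 0 0 0.5 0 0; 0 0 0 0 0; 0 0 0 0 0"
}}

```text
time_s: 12.47
position: [0.4681, -0.2265, 0.0352]
tcp_rot: [[0.197, 0.001, -0.98], [0.98, -0.001, 0.197], [-0.001, -1.0, -0.002]]
force: [-0.3, 1.7, 10.9]
opening: 0.002
```

Request:
{"api": "send_rows", "payload": {
  "moves": "0 0 -3 0 0; 0 0 -12 0 0; 0 0 -25 0 0; 0 0 0 0 0; 0 32.4 0 -0.7 0; 0 32.4 0 -0.7 0; 0 32.4 0 -0.7 0; 0 32.4 0 -0.7 0; 0 0 0 0 0; 0 0 0 0 0; 0 0 20 0 0; 0 0 0 0 0"
}}

```text
time_s: 13.47
position: [0.4945, -0.1003, 0.052]
tcp_rot: [[0.197, -0.003, -0.98], [0.98, 0.001, 0.197], [0.0, -1.0, 0.003]]
force: [0.5, 0.4, -1.2]
opening: 0.005
```

Request:
{"api": "send_rows", "payload": {
  "moves": "0 0 5 -1 0; 0 0 4 0 0; 0 0 2 0 0; 0 0 1.5 0 0; 0 0 1.5 0 0; 0 0 1 0 0; 0 0 1 0 0; 0 0 0.7 0 0; 0 0 0 0 0; 0 0 0 0 0"
}}

```text
time_s: 14.3
position: [0.4969, -0.1002, 0.0376]
tcp_rot: [[0.197, 0.0, -0.98], [0.98, -0.001, 0.197], [-0.0, -1.0, -0.001]]
force: [-1.1, -2.2, 2.7]
opening: 0.006
```

Request:
{"api": "send_rows", "payload": {
  "moves": "0 0 1 0 0; 0 0 0.8 0 0; 0 0 0.6 0 0; 0 0 0 0 0; 0 0 0 0 0"
}}

```text
time_s: 14.72
position: [0.4969, -0.1002, 0.0354]
tcp_rot: [[0.197, 0.001, -0.98], [0.98, -0.0, 0.197], [-0.0, -1.0, -0.001]]
force: [-0.8, -1.3, 6.3]
opening: 0.004
```

Request:
{"api": "send_rows", "payload": {
  "moves": "0 0 0.4 0 0; 0 0 0.3 0 0; 0 0 0 0 0; 0 0 0 0 0"
}}

```text
time_s: 15.05
position: [0.4969, -0.1002, 0.0352]
tcp_rot: [[0.197, 0.001, -0.98], [0.98, -0.001, 0.197], [-0.0, -1.0, -0.001]]
force: [-3.1, -1.6, 9.7]
opening: 0.009
```

All three keys went home against their stops. Now I'll retreat and make a last check.

Request:
{"api": "send_rows", "payload": {
  "moves": "0 0 -3 0 0; 0 0 -12 0 0; 0 0 -35 0 0; 0 0 -38 0 0; 0 0 -38 0 0; 0 0 -38 0 0; 0 0 0 0 0; 0 0 0 0 0; 0 0 0 0 0"
}}

```text
time_s: 15.8
position: [0.496, -0.0993, 0.1976]
tcp_rot: [[0.197, -0.001, -0.98], [0.98, 0.001, 0.197], [0.001, -1.0, 0.001]]
force: [-0.2, 0.2, -0.7]
opening: 0.007
```

```bash
python3 chk.py; python3 - <<'E'
from h import *
c=capture("scene"); o=cv2.imread("pics/scene0.png")
d=cv2.absdiff(c["image"],o).max(2); print("vial/stopper diff",d[260:302,305:325].max(),d[255:278,335:352].max())
for t in("small_vial","rubber_stopper"): print(t,[(np.round(q["pixel"]).tolist(),round(q["p"],2)) for q in mark_of(c,t)[:2]])
X,u,v=cloud(c)
for n,p in(("round",(.4864,-.143)),("square",(.4665,-.228)),("bar",(.4965,-.1)),("tri",(.477,-.1855))):
    k=np.hypot(X[:,0]-p[0],X[:,1]-p[1])<.006; print(n,k.sum(),np.median(X[k,2]) if k.any() else None)
E
```

```text
[ 0.49604034 -0.0992543   0.19758416] [-0.23107837  0.21049525 -0.69804952]
scene upright 443 xb [389.2 449. ] yb [298.4 301.4 308.5] zmax 88.5
scene flat xb [388.6 448.1] yb [298.5 375.8 400.7] z 23.8
top upright 20 xb [428.9 448.7] yb [302.6 306.6 310.4] zmax 92.4
top flat xb [381.8 469.5] yb [319.9 363.3 405.2] z 24.4
pics/chk158.png
vial/stopper diff 24 23
small_vial [([298.0, 317.0], 0.76), ([226.0, 288.0], 0.63)]
rubber_stopper [([230.0, 274.0], 0.59), ([269.0, 346.0], 0.44)]
round 108 0.35919098438629593
square 41 0.040774468114984086
bar 36 0.03887361958552199
tri 120 0.2759309411833898
```

```bash
python3 -c "
from rig import *
print(hand_in())"
```

```text
the job is handed in; nothing more can be done
None
```

I pressed the round key, tipped the bracket over its corner with the closed fingers, then pressed the square key and last the bar key. The job was handed in at about 16 s of the 58 s allowed.

- **Keys:** Each of the three keys went down to its stop, at a TCP height of about 35.2 mm with 10–11 N on the tool. Each was released before the next. The triangular key was never approached.
- **Bracket:** It lies flat on its long leg (top at about 24 mm), with the short leg upright to about 88 mm. It is at least 20 mm inside the plate on every side and did not move during the later key presses.
- **Vial and stopper:** The scene image showed no meaningful change around either of them.

**Checks that failed or were unclear:**
- After the last press, the depth image showed the square and bar keys back up. The arm hid the round and triangular keys, so I could not confirm those that way.
- In the final check the arm partly hid the bracket in the top view, so the last bracket figures come from the scene camera.
- The network's stopper mark was ambiguous: its best guess fell on the bracket, its second on the stopper.

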